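# Tare a parts tray and weigh a dumbbell collar

### The arm

A 6-joint arm with a two-finger parallel gripper is mounted at the origin on the work surface. World frame = base frame: x ahead of the robot, y to its left, z up, the work surface at z = 0. Lengths are in m, angles in rad, forces in N, time in s.
With the tool pointing down it reaches from about 0.275 to 1 m from the base axis. Payload 8.4 kg.
Tool frame: the origin (TCP) lies on the centre line of the jaws, within the pads' length; the fingertips stand 17 mm ahead of it and the grasp point (between the pads) lies 2 mm behind it (bot.tcp_to_tips is the y of the fingertips in the tool frame, in m); y points along the fingers, z is the direction in which the jaws open and shut, and the axes are right-handed (so a half turn about y gives the same grasp; the last joint's range is limited). The gripper opens to 85 mm and grips with 20 to 120 N. Pads are 22 mm wide; open, the fingers measure 114 mm over their backs; the gripper's body (76 mm by 85 mm) begins 54 mm behind the grasp point. The pads swing forward as they close: fully open they stand 13 mm farther back than shut.
Start: joints at [-1.172, 0.353, 1.633, -0, 1.155, -0.002], TCP at [0.244, -0.575, 0.248] pointing down, gripper open.
Joint ranges: [-2.63, 2.63], [-0.92, 2.1], [0.06, 2.66], [-1.3, 4.44], [0, 2.69], [-3.02, 3.02]. Speed limits (rad/s): [2.22, 2.22, 2.79, 3.14, 3.14, 3.14].

### API

Orientations are given as a unit quaternion [x, y, z, w].
In Python, from workcell import bot, hand, kinematics, get_obs, vision, hand_in gives the robot as it stands. The module is installed in compiled form; this text tells all that it offers. Calls block until the motion is done:
- bot.reach(position, orientation): joint-space move of the TCP to a pose.
- bot.servo_line(position, ori=None, velocity=0.15): straight line of the TCP; ori=None keeps the orientation; velocity is the mean speed in m/s.
- bot.goto_joints(angles): joint-space move.
- hand.move_gripper(opening, strength=None): finger opening in m; strength is the grip in N (None keeps the last); returns when the fingers have stopped.
- bot.dwell(seconds).
- kinematics.solve_ik(position, orientation): joint angles nearest the present ones, or None.
- get_obs(): the state.
- vision.read_camera(name): name is "scene" or "top" or "wrist"; returns a dict with "frame" (384x512x3 uint8, red, green, blue), "intrinsics" (3x3 intrinsics, pixels), "dist" ([k1, k2, p1, p2, k3] as OpenCV has them; the pictures are not rectified), "view" (4x4, takes a point from world to camera coordinates). Camera axes: x right, y down, z forward; pixel columns grow to the right and rows downward; lengths in m; the calibration is good to about 2 mm. A picture is of the moment at which its call begins. There is no depth.
A pose or a line that the arm cannot do raises bot.IKError and nothing moves.
- hand_in(): hands the job in, once; it reports no verdict.
The state is a dict: "time_s": time; "joint_pos": joint angles; "joint_vel": joint speeds; "joint_efforts": joint torques, N m; "position": TCP position; "orientation": TCP orientation; "wrist_force": force on the tool from outside, world axes, zero at the start; "ft_torque": the same for the moment, N m; "gripper_width": finger opening in m.
Only numpy, scipy, OpenCV 4.12 (cv2) and the standard library are available. Lean on these libraries where they do the work, as an engineer would, in place of code of your own. Each camera call takes 0.05 s, during which the arm holds its last target. There are 200 camera calls.

### The job

Lift only the top tray off the nested stack and set it down flat and centred on the scale's pan, then press the round tare key just until it clicks and let it up. Then stand the dumbbell collar upright on the tray's floor, let go of it, and press the oblong store key in the same way. Never push a key on past its click towards the bottom, press each key only in its turn, set things down gently on the sprung pan, and leave the other two trays and everything else where they are.

Things in the scene. Friction and masses are not known exactly. Their poses are not given: they have to be found in the camera images.
- tray_top: Top of three like nested steel trays (0.16 kg). Rim 112 mm along x, 66 along y; 32 high; origin centre of underside, z up. Rim band: upper 18 mm (z 14 to 32); lower 14 mm narrower (103.5 x 57.5), nesting with 1.25 mm play in the tray below, band resting on band (stack's rim 68 above bench). Grip across the 66 mm, tips 8 to 15 mm below the rim. Floor inside 97 x 51, 3 mm thick; walls 3.
- tray_middle: The next tray, under the top one, same make; its origin lies 18 mm below the top tray's. Loose; must stay.
- tray_bottom: The lowest tray, same make, standing loose on the bench; must stay.
- scale: Bench scale, fixed: grey plastic base 150 x 150 mm, 34 mm high, origin at the centre of its underside.
- pan_center (a point): Centre of the top face of the scale's square steel weighing pan (140 x 140 mm, sides parallel to the scale's), 48 mm above the bench unloaded; z up. The pan is sprung and sinks straight down 1 mm per 4 N.
- pan (a joint): How far the pan has sunk, m: 0 unloaded, 0.009 on its stop; about 0.001 under tray and collar. 0.006 (some 24 N) is overload: a thump or a drop.
- console: The scale's separate control box, fixed: grey plastic 120 mm along its x, 150 mm along its y, 34 mm high, origin at the centre of its underside; black display on its +x half (rising to 38 mm), the two keys in a row on its -x half, 70 mm apart, standing 16 mm proud of the box.
- tare_key_top (a point): Centre of the top of the tare key: ROUND, 26 mm across, black rubber, 50 mm above the bench, at x -25, y +35 mm in the console's frame. Pressed straight down.
- store_key_top (a point): Centre of the top of the store key: OBLONG, 18 mm along the console's x by 46 mm along its y, black rubber, 50 mm above the bench, at x -25, y -35 mm in the console's frame. Pressed straight down.
- tare_key (a joint): Tare key travel, m: 0 up, grows as pressed, end 0.0085. Dome: force climbs from 2.7 N to an 8 N peak at 2 mm, falls (the click) through 7 N at 3 mm and 5 N at 4 mm to 3 N at 5.5 mm, then climbs: 4.4 N at 6.5 mm, 11 N at 8 mm. Clicked from 0.003; over-pressed past 0.0065. Springs back by itself.
- store_key (a joint): Travel of the store key, same behaviour and values as the tare key.
- collar: Steel spin-lock collar of a dumbbell, standing upright (0.25 kg): six-lobed flange 37 mm across and 13 mm high below, plain round sleeve of 26 mm diameter above it up to 42 mm. Origin at the centre of its underside, z up. Grip it by the sleeve.
- oil_can: Bystander: small grey can, 52 mm diameter, 100 mm high, origin at the centre of its underside.
- bat: Bystander: table-tennis bat lying flat, blade 150 mm across and 10 mm thick, origin under the blade's centre, handle 22 mm thick along its +y out to 165 mm.
- small_plate: Bystander: small dark weight plate lying flat, 100 mm diameter, 16 mm thick, origin at the centre of its underside.
Things that resemble listed ones, but are neither listed nor needed, are in the scene too. Leave any blue or pink look-alike of the tray_top alone.

How it is judged:
By the outcome, as a careful person would: the job done as asked, in the order asked, and still so for the second after the job is handed in, with the robot touching nothing.
It also fails if it takes over 72 s, if anything falls off the work surface, if the arm or the gripper's body presses on something with over 40 N, if the wrist force passes 120 N, or if a joint passes its speed limit or range.

## Working session

There is one attempt and no reset: what is moved stays moved. The work goes in short steps, each a Python script; the robot and the scene stay as the last script left them, time stands still between calls to the robot, and variables do not carry over. Pictures are saved under pics/ and viewed, about 8 in all and at most 12, crops included, and the job is handed in when it is done.

```bash
mkdir -p pics; python3 - <<'E'
from workcell import bot,hand,kinematics,get_obs,vision,hand_in
import cv2,numpy as np,pickle
o=get_obs();print(o['time_s'],o['position'],o['orientation'],bot.tcp_to_tips)
for n in("scene","top","wrist"):
    d=vision.read_camera(n);pickle.dump(d,open(f'pics/{n}0.pkl','wb'))
    cv2.imwrite(f'pics/{n}0.png',cv2.resize(d['frame'][:,:,::-1],(800,600),interpolation=cv2.INTER_CUBIC))
    print(n,d['intrinsics'].tolist() if hasattr(d['intrinsics'],'tolist') else d['intrinsics'],d['dist'],np.round(d['view'],3).tolist())
E
```

```text
0.0 [ 0.24366898 -0.57505991  0.24756212] [-0.14087147  0.69342909 -0.69247693  0.14066638] 0.017
scene [[489.6909760882497, 0.0, 261.7495971386607], [0.0, 489.6909760882497, 198.34931157102392], [0.0, 0.0, 1.0]] [0.05129329 0.         0.         0.         0.        ] [[0.694, 0.72, -0.011, -0.421], [0.493, -0.486, -0.721, -0.213], [-0.525, 0.495, -0.692, 1.474], [0.0, 0.0, 0.0, 1.0]]
top [[434.12886144567693, 0.0, 253.72290002854533], [0.0, 434.12886144567693, 188.99003094147207], [0.0, 0.0, 1.0]] [-0.16778413  0.          0.          0.          0.        ] [[-0.011, -1.0, -0.011, 0.03], [-0.988, 0.013, -0.151, 0.542], [0.151, 0.01, -0.988, 1.236], [0.0, 0.0, 0.0, 1.0]]
wrist [[295.28027866475486, 0.0, 255.01072047848763], [0.0, 295.28027866475486, 186.53948672220892], [0.0, 0.0, 1.0]] [-0.06227417  0.          0.          0.          0.        ] [[0.39, -0.921, -0.001, -0.625], [-0.884, -0.375, 0.28, -0.036], [-0.258, -0.108, -0.96, 0.379], [0.0, 0.0, 0.0, 1.0]]
```

View pics/top0.png

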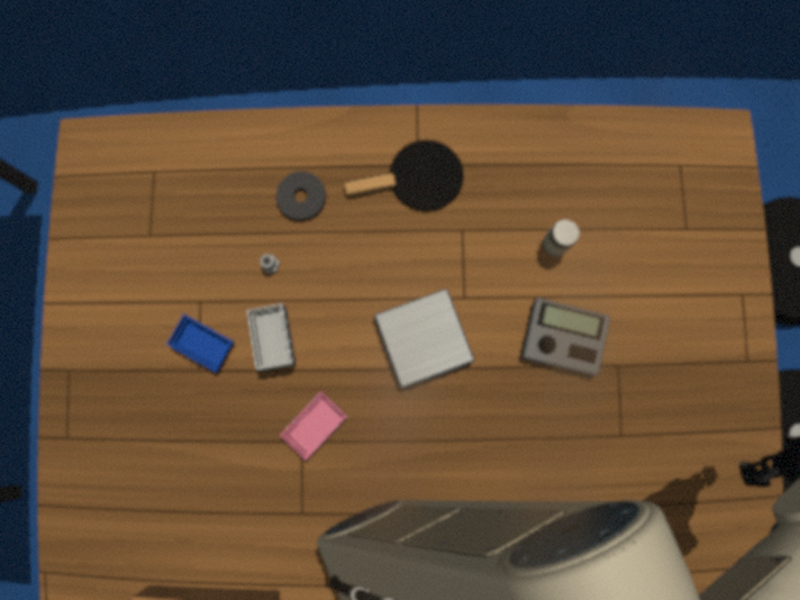

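View pics/scene0.png

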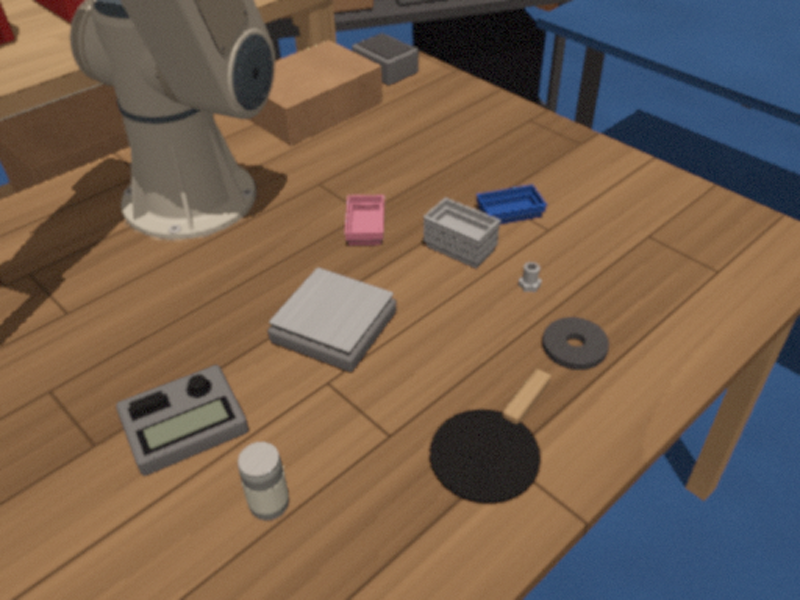

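Top view (800 px scale): the candidates for the tray are the grey stack (270,338), the blue tray (200,343) and the pink tray (314,426). I choose the tall grey three-rim stack. The collar is at (269,263), the scale at (424,339), the round key at (547,344), the oblong key at (582,353), and the can at (563,236). The scene view agrees: stack (461,228), collar (531,277).

```bash
cat > h.py <<'E'
from workcell import bot,hand,kinematics,get_obs,vision,hand_in
import cv2,numpy as np,pickle
from scipy.spatial.transform import Rotation as R
def ray(d,px):
    u=cv2.undistortPoints(np.array([[px]],float),np.array(d['intrinsics']),np.array(d['dist']))[0,0]
    V=np.array(d['view']);Rm=V[:3,:3];c=-Rm.T@V[:3,3];v=Rm.T@np.array([u[0],u[1],1]);return c,v/np.linalg.norm(v)
def plane(d,px,z):
    c,v=ray(d,px);return c+v*(z-c[2])/v[2]
def tri(obs):
    A=np.zeros((3,3));b=np.zeros(3);L=[]
    for d,px in obs:
        c,v=ray(d,px);P=np.eye(3)-np.outer(v,v);A+=P;b+=P@c;L.append((P,c))
    x=np.linalg.solve(A,b);return x,[np.linalg.norm(P@(x-c)) for P,c in L]
def proj(d,X):
    V=np.array(d['view']);return cv2.projectPoints(np.array(X,float).reshape(-1,3),cv2.Rodrigues(V[:3,:3])[0],V[:3,3],np.array(d['intrinsics']),np.array(d['dist']))[0].reshape(-1,2)
def load(n): return pickle.load(open(f'pics/{n}.pkl','rb'))
def snap(cam,n):
    d=vision.read_camera(cam);pickle.dump(d,open(f'pics/{n}.pkl','wb'));return d
def crop(d,x0,y0,x1,y1,s):
    return cv2.resize(d['frame'][y0:y1,x0:x1,::-1],None,fx=s,fy=s,interpolation=cv2.INTER_CUBIC)
def quat(a):
    z=np.array([np.cos(a),np.sin(a),0]);y=np.array([0,0,-1.]);x=np.cross(y,z)
    return R.from_matrix(np.c_[x,y,z]).as_quat()
E
python3 - <<'E'
from h import *
t=load('top0');s=load('scene0');w=load('wrist0');k=.64
P=lambda n,x,y,z:print(n,np.round(plane(t,(x*k,y*k),z),3))
P('stack',269,333,.068);P('collar',270,264,.0);P('scale',424,339,.048);P('console',565,338,.034);P('tare',547,344,.05);P('store',582,353,.05);P('can',565,228,.1)
for p in[(248,309),(284,305),(294,368),(257,372)]:P('rim',*p,.068)
for p in[(376,320),(445,291),(472,356),(402,387)]:P('pan',*p,.048)
for p in[(539,299),(608,314),(598,376),(522,361)]:P('con',*p,.034)
T=R.from_quat(get_obs()['orientation']).as_matrix();p=get_obs()['position']
c,v=ray(w,(256,192));print('cam in tool',T.T@(c-p),'fwd',T.T@v,'tool z',T[:,2], 'imgright',T.T@np.array(w['view'])[0,:3])
a=crop(t,140,140,260,260,5);b=crop(s,260,110,380,210,5)
b=cv2.copyMakeBorder(b,0,100,0,0,cv2.BORDER_CONSTANT)
E
python3 - <<'E'
import sys;sys.path.insert(0,'.')
from h import *
t=load('top0');s=load('scene0')
a=crop(t,150,150,210,250,6);b=crop(s,260,115,360,215,4)
c=np.zeros((600,770,3),np.uint8);c[:600,:360]=a;c[:400,365:765]=b
cv2.imwrite('pics/c1.png',c)
E
```

```text
stack [0.471 0.259 0.068]
collar [0.615 0.272 0.   ]
scale [ 0.459 -0.027  0.048]
console [ 0.458 -0.295  0.034]
tare [ 0.446 -0.256  0.05 ]
store [ 0.428 -0.322  0.05 ]
can [ 0.655 -0.289  0.1  ]
rim [0.516 0.299 0.068]
rim [0.523 0.231 0.068]
rim [0.407 0.211 0.068]
rim [0.4   0.28  0.068]
pan [0.495 0.062 0.048]
pan [ 0.548 -0.068  0.048]
pan [ 0.426 -0.116  0.048]
pan [0.371 0.015 0.048]
con [ 0.533 -0.248  0.034]
con [ 0.502 -0.381  0.034]
con [ 0.385 -0.355  0.034]
con [ 0.416 -0.211  0.034]
cam in tool [-0.07135015 -0.12592171  0.00061093] fwd [0.29727724 0.95478605 0.00313669] tool z [ 0.39015448 -0.92074888 -0.00099355] imgright [-3.52623485e-04  3.32985983e-04  9.99999882e-01]
```

View pics/c1.png

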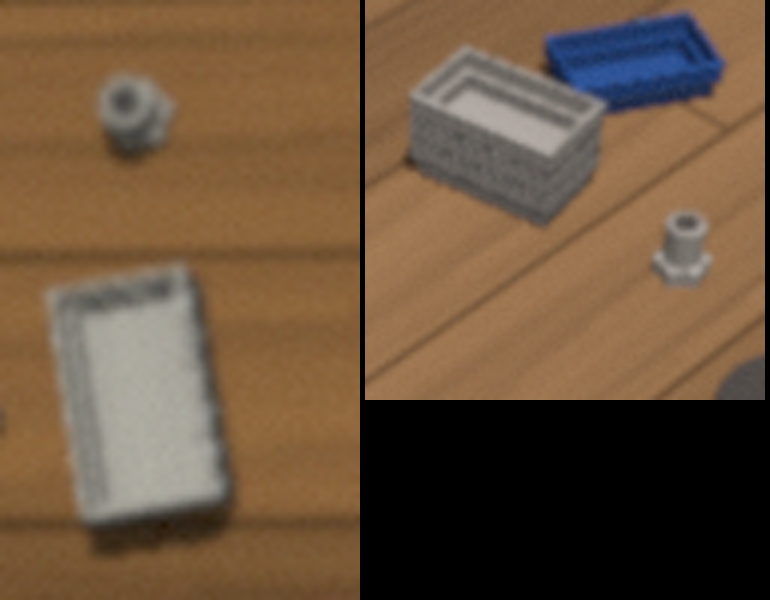

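The crop confirms it: the stack is grey with three rim bands. Its rim corners on the left panel are at (47,288), (187,265), (228,495) and (85,520), in the 6x crop. The collar stands upright, with its sleeve top at (125,100) and a hexagonal flange. I'll move the wrist camera over each area now.

```bash
cat > s1.py <<'E'
from h import *
q=quat(np.radians(100))
def go(n,x,y,z,a):
    bot.reach([x,y,z],quat(np.radians(a)));bot.dwell(.2);return snap('wrist',n)
V=[('con1',.42,-.27,.25,90),('con2',.42,-.17,.25,90),('sc1',.44,-.06,.25,90),('sc2',.44,.04,.25,90),('st1',.46,.19,.27,100),('st2',.50,.29,.27,100)]
for v in V:
    go(*v);print(v[0],get_obs()['time_s'],np.round(get_obs()['joint_pos'],2))
for n,o in(('con',V[:2]),('sc',V[2:4]),('st',V[4:])):
    im=np.vstack([load(v[0])['frame'][:,:,::-1] for v in o]);cv2.imwrite(f'pics/{n}_raw.png',im)
ims=[cv2.resize(load(v[0])['frame'][:,:,::-1],(400,300)) for v in V[:4]]
cv2.imwrite('pics/m1.png',np.vstack([np.hstack(ims[:2]),np.hstack(ims[2:])]))
cv2.imwrite('pics/m2.png',np.hstack([cv2.resize(load(v[0])['frame'][:,:,::-1],(400,300)) for v in V[4:]]))
E
python3 s1.py
```

```text
con1 2.2583 [-0.57  0.15  1.89 -0.    1.09 -2.14]
con2 2.9917 [-0.39  0.08  1.98 -0.    1.08 -1.96]
sc1 3.7667 [-0.14  0.06  2.   -0.    1.08 -1.71]
sc2 4.5 [ 0.09  0.06  2.   -0.    1.08 -1.48]
st1 5.4083 [ 0.39  0.13  1.88 -0.    1.14 -1.36]
st2 6.1667 [ 0.52  0.26  1.71 -0.    1.17 -1.22]
```

View pics/m1.png

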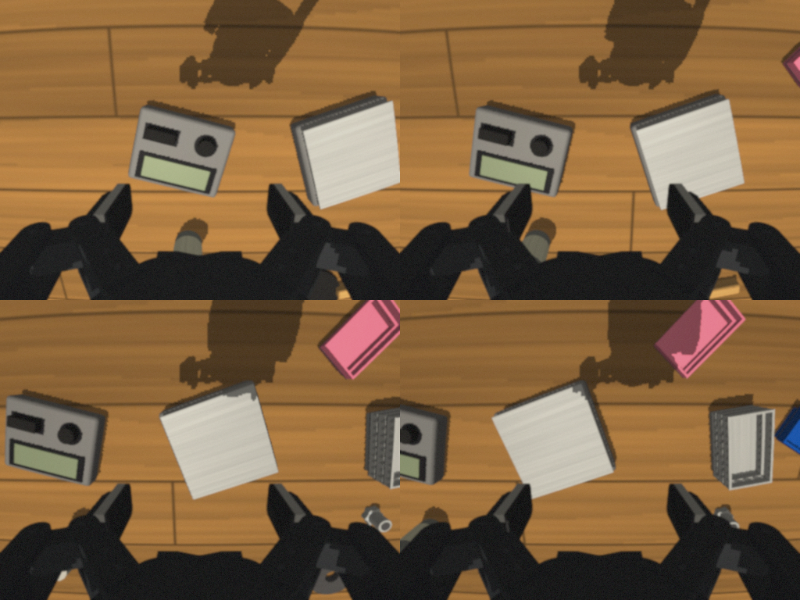

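View pics/m2.png

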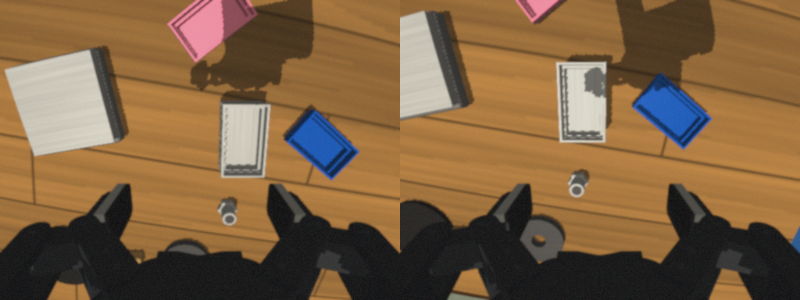

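```bash
python3 - <<'E'
from h import *
c=np.zeros((570,796,3),np.uint8)
c[:570,:270]=crop(load('st1'),270,120,360,310,3);c[:570,273:543]=crop(load('st2'),190,70,280,260,3)
c[:150,546:796]=crop(load('con1'),185,150,285,210,2.5);c[153:303,546:796]=crop(load('con2'),100,150,200,210,2.5)
# pan contours (bright low-sat)
v={}
for n,(x0,y0,x1,y1) in{'con2':(285,110,430,275),'sc1':(195,95,370,265),'sc2':(110,95,280,265),'st1':(0,40,170,210)}.items():
    d=load(n);hsv=cv2.cvtColor(d['frame'],cv2.COLOR_RGB2HSV)
    m=((hsv[:,:,2]>125)&(hsv[:,:,1]<60)).astype(np.uint8);k=np.zeros_like(m);k[y0:y1,x0:x1]=1;m*=k
    m=cv2.morphologyEx(m,cv2.MORPH_OPEN,np.ones((3,3)))
    C=max(cv2.findContours(m,0,2)[0],key=cv2.contourArea);h=cv2.convexHull(C)
    for e in np.arange(.01,.12,.005):
        a=cv2.approxPolyDP(h,e*cv2.arcLength(h,True),True)
        if len(a)<=4:break
    a=a.reshape(-1,2);print(n,a.tolist(),[np.round(plane(d,p,.048),4)[:2].tolist() for p in a])
    if n=='sc1':
        f=d['frame'].copy();cv2.polylines(f,[a.reshape(-1,1,2)],True,(255,0,0),1);t=cv2.resize(f[95:265,195:370,::-1],(250,243));c[306:549,546:796]=t
cv2.imwrite('pics/m3.png',c)
E
```

```text
con2 [[419, 127], [429, 237], [334, 267], [299, 164]] [[0.3761, 0.0117], [0.5109, 0.0458], [0.5514, -0.0713], [0.4186, -0.1215]]
sc1 [[329, 124], [354, 220], [247, 254], [205, 149]] [[0.3935, 0.0197], [0.507, 0.0577], [0.5521, -0.0716], [0.4211, -0.1174]]
sc2 [[230, 116], [272, 219], [169, 253], [119, 150]] [[0.3852, 0.0114], [0.5054, 0.0588], [0.5513, -0.069], [0.4218, -0.1155]]
st1 [[113, 63], [147, 181], [44, 198], [7, 89]] [[0.3755, 0.0118], [0.506, 0.0613], [0.5519, -0.071], [0.4224, -0.1158]]
```

View pics/m3.png

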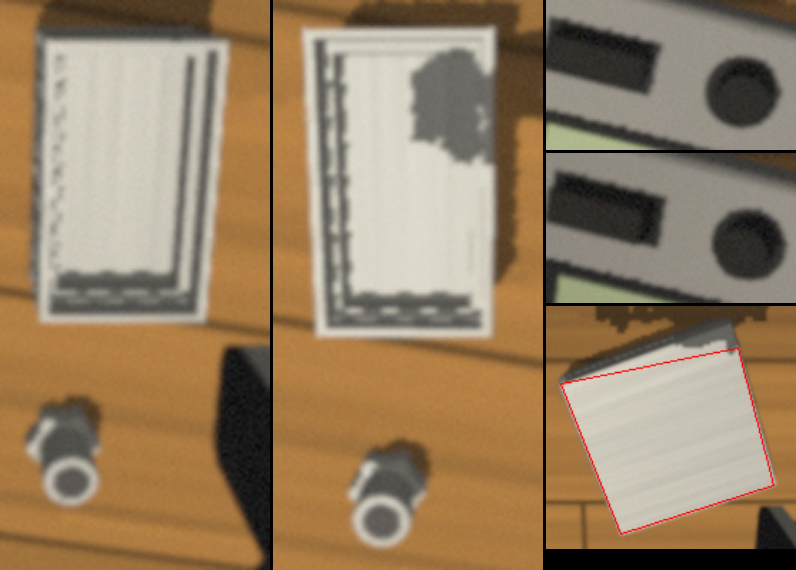

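```bash
python3 - <<'E'
from h import *
f=lambda p,ox,oy,tx,ty,s:((p[0]-tx+.5)/s+ox-.5,(p[1]-ty+.5)/s+oy-.5)
A,B=load('st1'),load('st2')
c1=[(40,38),(229,40),(207,322),(41,323)];c2=[(302,29),(497,27),(493,338),(315,338)]
X=[]
for a,b in zip(c1,c2):
    x,r=tri([(A,f(a,270,120,0,0,3)),(B,f(b,190,70,273,0,3))]);pa=plane(A,f(a,270,120,0,0,3),.068);pb=plane(B,f(b,190,70,273,0,3),.068);print('rim',np.round(x,4),np.round(r,4),np.round(pa,4),np.round(pb,4));X.append((pa+pb)/2)
X=np.array(X);print('mean',X.mean(0),'sides',np.linalg.norm(X-np.roll(X,-1,0),axis=1), 'ang',[np.degrees(np.arctan2(*(v[1::-1]))) for v in(X[3]-X[0],X[2]-X[1])],np.degrees(np.arctan2(*((X[1]-X[0]+X[2]-X[3])[1::-1]))))
a=f((71,481),270,120,0,0,3);b=f((381,521),190,70,273,0,3)
print('collar',tri([(A,a),(B,b)]),plane(A,a,.042),plane(B,b,.042))
C,D=load('con1'),load('con2')
for n,p,q in(('tare',(743,92),(748,244)),('store',(603,55),(606,208))):
    a=f(p,185,150,546,0,2.5);b=f(q,100,150,546,153,2.5);print(n,tri([(C,a),(D,b)]),plane(C,a,.043),plane(D,b,.043))
# pan height
print('pan',tri([(load('con2'),(334,267)),(load('sc2'),(169,253)),(load('st1'),(44,198))]),tri([(load('con2'),(299,164)),(load('sc1'),(205,149)),(load('st1'),(7,89))]))
E
```

```text
rim [0.4183 0.2129 0.0613] [0.0002 0.0002] [0.4179 0.2121 0.068 ] [0.4183 0.2143 0.068 ]
rim [0.4061 0.2818 0.066 ] [0.0003 0.0003] [0.4063 0.281  0.068 ] [0.406  0.2818 0.068 ]
rim [0.5174 0.3009 0.0681] [0.0003 0.0003] [0.5172 0.3011 0.068 ] [0.5178 0.3008 0.068 ]
rim [0.5279 0.2341 0.0718] [0.0006 0.0006] [0.5289 0.2349 0.068 ] [0.5296 0.2334 0.068 ]
mean [0.46774473 0.25743716 0.068     ] sides [0.06929536 0.11302287 0.0678207  0.1131232 ] ang [np.float64(10.68632174622916), np.float64(9.93935958363221)] 99.98719898507066
collar (array([0.61561198, 0.26921829, 0.04178919]), [np.float64(0.00016158273395300887), np.float64(0.0001615827339531133)]) [0.61529835 0.26919746 0.042     ] [0.61567404 0.26916785 0.042     ]
tare (array([ 0.44768271, -0.26069295,  0.03753463]), [np.float64(8.774410813028944e-05), np.float64(8.774410813031584e-05)]) [ 0.44619371 -0.26085375  0.043     ] [ 0.44601856 -0.25924086  0.043     ]
store (array([ 0.42876788, -0.32617851,  0.04124332]), [np.float64(5.0357805809302435e-05), np.float64(5.035780580923181e-05)]) [ 0.42830257 -0.32588523  0.043     ] [ 0.42840695 -0.32537062  0.043     ]
pan (array([ 0.55204862, -0.07057639,  0.04710826]), [np.float64(0.00044571044812756044), np.float64(0.0012166769325927444), np.float64(0.0008886431629649416)]) (array([ 0.42163983, -0.11982191,  0.04191702]), [np.float64(0.0018918813574728853), np.float64(0.0014033471676054632), np.float64(0.0015380966819909512)])
```

```bash
python3 - <<'E'
from h import *
o=get_obs();T=R.from_quat(o['orientation']).as_matrix();p=o['position'];d=load('st2');print(o['gripper_width'],p)
for px,s in(((130,184),-1),((130,207),-1),((269,184),1),((271,207),1)):
    c,v=ray(d,(px[0]*1.28,px[1]*1.28));c=T.T@(c-p);v=T.T@v;print(px,np.round(c+v*(s*.0425-c[2])/v[2],4))
cv2.imwrite('pics/tips.png',crop(d,110,200,410,384,2.6))
E
```

```text
0.08525246616987638 [0.49986747 0.28902419 0.27021546]
(130, 184) [-0.0094  0.0008 -0.0425]
(130, 207) [ 0.0039 -0.0034 -0.0425]
(269, 184) [-0.0082  0.0034  0.0425]
(271, 207) [ 0.0032 -0.0045  0.0425]
```

View pics/tips.png

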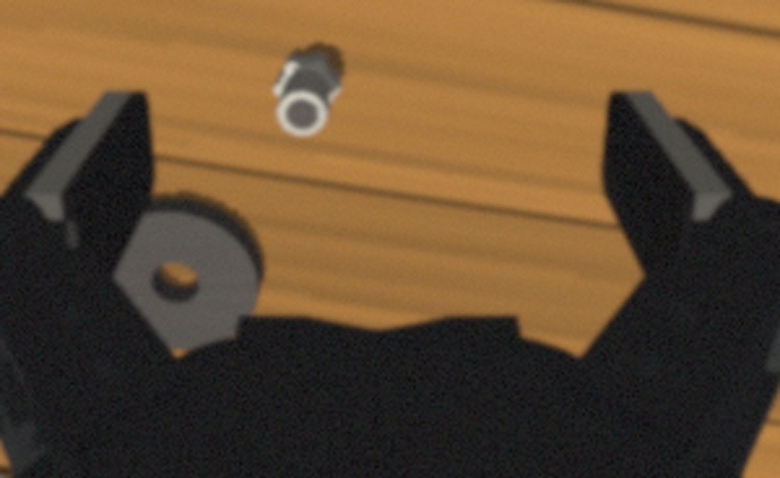

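Tip corners are at (147,93) and (610,93) in the crop. When open, the tips are about 3 mm ahead of the TCP, so the 17 mm applies when shut; at 66 mm I estimate about 10 mm. The collar is upright at (302,112). Next I'll go closer over the stack and check the fit.

```bash
python3 - <<'E'
from h import *
c=np.array([.4677,.2574]);a=np.radians(10.1)
bot.reach([c[0]-.01,c[1],.16],quat(a+np.pi/2));bot.dwell(.3);d=snap('wrist','near1');o=get_obs();print(o['time_s'],o['position'],o['wrist_force'])
L=np.array([[np.cos(a),-np.sin(a)],[np.sin(a),np.cos(a)]])
def rect(hx,hy,z):return [np.r_[c+L@[sx*hx,sy*hy],z] for sx,sy in((-1,-1),(-1,1),(1,1),(1,-1))]
px=proj(d,rect(.056,.033,.068));print(px.tolist())
lo=np.floor(px.min(0)-12).astype(int);hi=np.ceil(px.max(0)+12).astype(int);lo=np.maximum(lo,0);hi=np.minimum(hi,[512,384]);s=min(790/(hi-lo)[0],590/(hi-lo)[1],4)
im=crop(d,*lo,*hi,s)
q=((px-lo+.5)*s-.5).round().astype(np.int32)
cv2.polylines(im,[q.reshape(-1,1,2)],True,(0,0,255),1);cv2.imwrite('pics/near1.png',im);print(lo,hi,s,q.tolist())
E
```

```text
7.075 [0.45852488 0.2579268  0.16091178] [-0.22583045 -0.20511739 -0.9246496 ]
[[207.82970648542738, 133.18959781748208], [297.4288346303134, 133.2056775493228], [291.9204328858644, 267.2663239937468], [213.83366066947553, 267.24622819791125]]
[195 121] [310 280] 3.710691823899371 [[49, 47], [381, 47], [361, 544], [71, 544]]
```

View pics/near1.png

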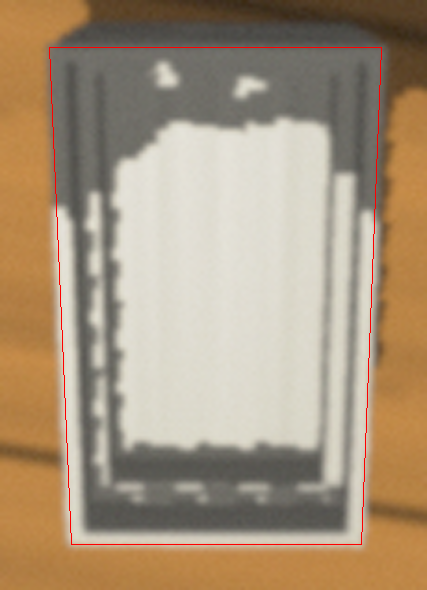

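The overlay fits the rim to within about 0.5 mm on every edge, at (49,47), (381,47), (361,544) and (71,544). Now the grasp.

```bash
cat >> h.py <<'E'
def st(m=''):
    o=get_obs();print(m,round(o['time_s'],2),np.round(o['position'],4),'F',np.round(o['wrist_force'],2),'w',round(o['gripper_width'],4));return o
def line(p,ori=None,v=.15,tol=.0006,fix=1):
    p=np.array(p,float);bot.servo_line(p,ori,velocity=v);t=p.copy()
    for _ in range(fix):
        bot.dwell(.2);e=p-get_obs()['position']
        if np.linalg.norm(e)<tol:break
        t=t+e;bot.servo_line(t,ori,velocity=.02)
    return t
E
python3 - <<'E'
from h import *
q=quat(np.radians(100.1));c=[.4677,.2574]
hand.move_gripper(.082,30)
line([*c,.10],q,.1);st('above')
line([*c,.067],q,.06,fix=2);st('down')
hand.move_gripper(.0,30);o=st('grip')
if o['gripper_width']>.06:
    bot.servo_line([*c,.092],q,.03);st('lift1')
    bot.servo_line([*c,.20],q,.15);bot.dwell(.2);st('lift');d=snap('wrist','lift');s=snap('scene','liftS')
    im=np.zeros((384,800,3),np.uint8);im[:,:400]=cv2.resize(d['frame'][40:340,90:402,::-1],(400,384));im[:,400:]=cv2.resize(s['frame'][80:214,240:380,::-1],(400,384),interpolation=cv2.INTER_CUBIC);cv2.imwrite('pics/lift.png',im)
E
```

```text
above 8.5 [0.4674 0.2572 0.0995] F [-0.02 -0.46 -0.12] w 0.0819
down 9.39 [0.4679 0.2575 0.0673] F [ 0.03 -0.15 -0.2 ] w 0.0823
grip 9.68 [0.4679 0.2575 0.0675] F [-1.24 -0.85  5.33] w 0.0649
lift1 10.67 [0.4676 0.2573 0.0919] F [-0.1  -0.   -1.49] w 0.0652
lift 11.73 [0.4672 0.2571 0.199 ] F [-0.33 -1.17 -1.56] w 0.0652
```

View pics/lift.png

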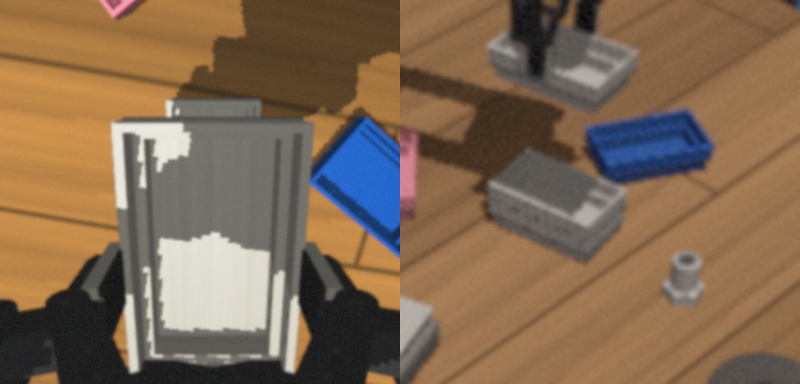

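The top tray is lifted alone (1.56 N). The middle and bottom trays are still at (557,205), right panel. Now I'll place it on the pan.

```bash
python3 - <<'E'
from h import *
q=quat(np.radians(109.8));c=np.array([.464,-.0285])
bot.reach([*c,.17],q);line([*c,.13],q,.1);t=line([*c,.090],q,.06,fix=2);o=st('above');f0=np.mean([get_obs()['wrist_force'][2]]);
z=t[2]
while z>.074:
    z-=.0007;bot.servo_line([t[0],t[1],z],q,.01);bot.dwell(.08);o=get_obs()
    if o['wrist_force'][2]-f0>1.2:break
st('contact')
hand.move_gripper(.081,30);bot.dwell(.2);st('rel')
line([c[0],c[1],.12],q,.1,fix=0)
bot.reach([c[0]-.02,c[1],.20],q);bot.dwell(.2);d=snap('wrist','placed');st()
a=np.radians(19.8);L=np.array([[np.cos(a),-np.sin(a)],[np.sin(a),np.cos(a)]])
def rect(hx,hy,z):return [np.r_[c+L@[sx*hx,sy*hy],z] for sx,sy in((-1,-1),(-1,1),(1,1),(1,-1))]
p2=proj(d,rect(.07,.07,.048));p1=proj(d,rect(.056,.033,.080))
lo=np.maximum(np.floor(p2.min(0)-10),0).astype(int);hi=np.minimum(np.ceil(p2.max(0)+10),[512,384]).astype(int);s=min(790/(hi-lo)[0],590/(hi-lo)[1])
im=crop(d,*lo,*hi,s)
for p,col in((p1,(0,0,255)),(p2,(0,200,0))):cv2.polylines(im,[((p-lo+.5)*s-.5).round().astype(np.int32).reshape(-1,1,2)],True,col,1)
cv2.imwrite('pics/placed.png',im);print(lo,s)
E
```

```text
above 14.95 [ 0.4643 -0.0285  0.0904] F [-0.94 -0.37 -1.35] w 0.0649
contact 20.28 [ 0.4641 -0.0285  0.0789] F [-0.59  0.53  1.65] w 0.0652
rel 20.79 [ 0.464  -0.0285  0.0788] F [-0.3  -0.09 -0.01] w 0.0811
 22.02 [ 0.4434 -0.0285  0.1987] F [-0.43 -0.19  0.73] w 0.0808
[162 114] 3.782051282051282
```

View pics/placed.png

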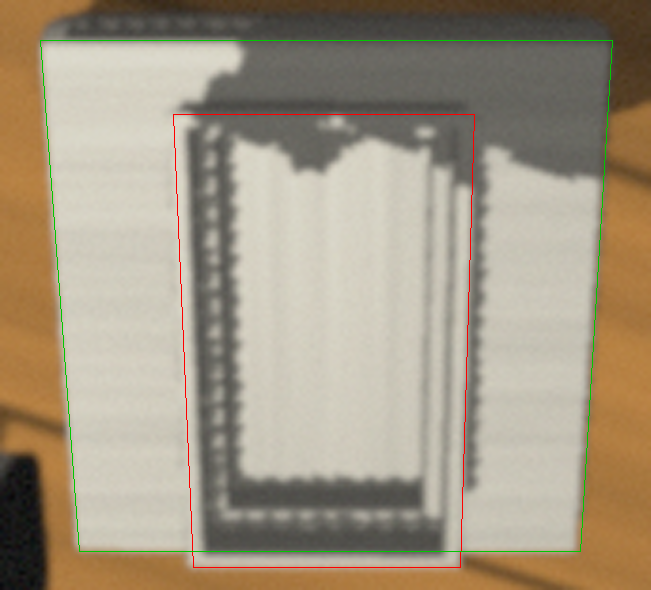

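The overlays match: the pan outline (green) fits. The tray rim (red) fits within about 1 mm and lies centred and flat, and the release force was about 0. Next is the tare key.

```bash
cat > press.py <<'E'
from h import *
def press(c):
    q=quat(np.radians(75));bot.servo_line([.45,c[1]*.3,.20],None,.35) if False else None
    hand.move_gripper(0,40)
    bot.reach([*c,.12],q);t=line([*c,.073],q,.12);bot.dwell(.15);o=st('hover')
    f0=np.mean([(bot.dwell(.02),get_obs()['wrist_force'][2])[1] for _ in range(5)]);off=t[2]-o['position'][2]
    z=.0705+off;peak=0;log=[];hit=None
    while z>.0595+off:
        bot.servo_line([t[0],t[1],z],q,.02);bot.dwell(.06);fs=[]
        for _ in range(3):bot.dwell(.02);fs.append(get_obs()['wrist_force'][2]-f0)
        f=np.mean(fs);zr=get_obs()['position'][2];log.append((round(zr*1e3,2),round(f,2)));peak=max(peak,f)
        if hit is None and f>1.5:hit=zr
        if peak>6 and f<peak-1.8:break
        if f>11 or (hit and hit-zr>.0050):break
        z-=.0005
    print(log);line([*c,.075],q,.06,fix=0);st('up');bot.reach([*c,.12],q)
E
python3 - <<'E'
from press import *
press([.446,-.260])
E
```

```text
hover 24.87 [ 0.4454 -0.2599  0.0722] F [-0.29 -0.38  0.06] w 0.0002
[(np.float64(70.35), np.float64(-0.79)), (np.float64(69.93), np.float64(-0.08)), (np.float64(69.41), np.float64(-0.55)), (np.float64(68.9), np.float64(-0.89)), (np.float64(68.41), np.float64(-0.04)), (np.float64(67.92), np.float64(-0.18)), (np.float64(67.4), np.float64(-0.55)), (np.float64(67.07), np.float64(2.44)), (np.float64(66.55), np.float64(4.59)), (np.float64(66.12), np.float64(6.27)), (np.float64(65.68), np.float64(6.15)), (np.float64(65.23), np.float64(7.35)), (np.float64(64.73), np.float64(6.9)), (np.float64(64.2), np.float64(6.85)), (np.float64(63.64), np.float64(5.46))]
up 30.67 [ 0.4462 -0.2601  0.0754] F [-1.09  0.36 -0.82] w -0.0002
```

Tare clicked: contact at 67.1, a peak of about 7.4 N, then a drop to 5.5 N at about 3.5 mm travel, and released. Next is the collar.

```bash
python3 - <<'E'
from h import *
q=quat(np.radians(19.8));g=[.6155,.2692];c=[.464,-.0285]
hand.move_gripper(.05,40)
bot.reach([.45,-.1,.2],q);bot.reach([*g,.10],q);line([*g,.07],q,.1);line([*g,.036],q,.08);st('down')
hand.move_gripper(0,40);o=st('grip');zc=o['position'][2]
if o['gripper_width']>.02:
    bot.servo_line([*g,.06],q,.06);bot.servo_line([*g,.16],q,.2);bot.dwell(.1);st('lift')
    bot.reach([*c,.16],q);t=line([*c,zc+.0506+.006],q,.12,fix=2);o=st('above');off=t[2]-o['position'][2]
    f0=np.mean([(bot.dwell(.02),get_obs()['wrist_force'][2])[1] for _ in range(5)]);z=t[2]-.003;log=[]
    while z>zc+.0506+off-.005:
        bot.servo_line([t[0],t[1],z],q,.02);bot.dwell(.1);f=np.mean([(bot.dwell(.02),get_obs()['wrist_force'][2])[1] for _ in range(3)])-f0;log.append(round(f,2))
        if f>1.6:break
        z-=.0006
    print(log);st('contact')
    s=snap('scene','col');d=snap('wrist','colw')
    im=np.zeros((384,800,3),np.uint8);im[:,:400]=cv2.resize(d['frame'][40:340,90:402,::-1],(400,384));im[:,400:]=cv2.resize(s['frame'][130:264,150:290,::-1],(400,384),interpolation=cv2.INTER_CUBIC);cv2.imwrite('pics/col.png',im)
E
```

```text
down 35.87 [0.6158 0.2693 0.0365] F [ 0.67 -0.06  0.01] w 0.0498
grip 36.21 [0.6156 0.2693 0.0365] F [-1.43 -0.89  4.07] w 0.0245
lift 37.51 [0.6143 0.2687 0.1579] F [-0.4  -1.15 -2.67] w 0.0247
above 40.38 [ 0.4641 -0.0285  0.0931] F [ 0.38 -0.58 -2.87] w 0.0246
[np.float64(-0.71), np.float64(0.41), np.float64(-0.41), np.float64(0.09), np.float64(-0.12), np.float64(0.4), np.float64(2.02)]
contact 43.32 [ 0.464  -0.0285  0.0865] F [-0.6  -0.49 -0.72] w 0.0246
```

View pics/col.png

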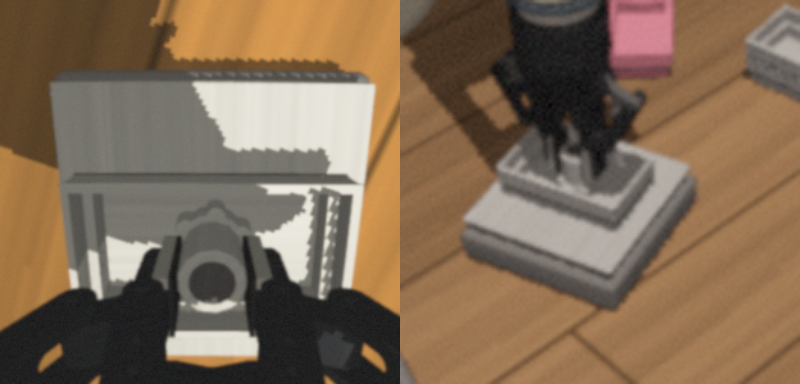

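The collar is upright inside the tray at (212,270), left panel, with contact at the predicted height. I'll release it and press store.

```bash
python3 - <<'E'
from press import *
q=quat(np.radians(19.8));c=[.464,-.0285]
hand.move_gripper(.042,40);bot.dwell(.15);st('rel')
bot.servo_line([*c,.15],q,.1);bot.reach([.445,-.0285,.19],q);st()
press([.4284,-.3256])
bot.reach([.40,-.22,.25],quat(np.radians(90)));bot.dwell(.3);d=snap('wrist','fin');t=snap('top','fint');s=snap('scene','fins');st('end')
im=np.zeros((600,800,3),np.uint8);im[:300,:400]=cv2.resize(d['frame'][:,:,::-1],(400,300));im[:300,400:]=cv2.resize(t['frame'][:,:,::-1],(400,300))
im[300:]=cv2.resize(s['frame'][110:260,180:380,::-1],(800,600),interpolation=cv2.INTER_CUBIC)[:300] if False else cv2.resize(s['frame'][115:240,120:453,::-1],(800,300),interpolation=cv2.INTER_CUBIC)
cv2.imwrite('pics/fin.png',im)
E
```

```text
rel 43.88 [ 0.464  -0.0285  0.0865] F [ 1.04 -0.38 -0.13] w 0.0419
 44.96 [ 0.4451 -0.0285  0.1904] F [-0.17  0.76 -0.76] w 0.0422
hover 47.96 [ 0.4279 -0.3253  0.0722] F [ 0.49 -0.99  0.27] w 0.0001
[(np.float64(70.35), np.float64(0.77)), (np.float64(69.91), np.float64(0.4)), (np.float64(69.42), np.float64(-0.01)), (np.float64(68.92), np.float64(0.19)), (np.float64(68.41), np.float64(-0.67)), (np.float64(67.91), np.float64(-0.2)), (np.float64(67.39), np.float64(-0.69)), (np.float64(67.09), np.float64(2.98)), (np.float64(66.57), np.float64(4.42)), (np.float64(66.1), np.float64(6.59)), (np.float64(65.68), np.float64(6.9)), (np.float64(65.24), np.float64(7.44)), (np.float64(64.72), np.float64(7.52)), (np.float64(64.2), np.float64(6.8)), (np.float64(63.62), np.float64(6.41)), (np.float64(63.05), np.float64(5.34))]
up 54.12 [ 0.4285 -0.3257  0.0754] F [0.1  0.04 0.85] w -0.0
end 55.59 [ 0.3999 -0.2202  0.2495] F [ 0.22  0.16 -0.41] w 0.0004
```

View pics/fin.png

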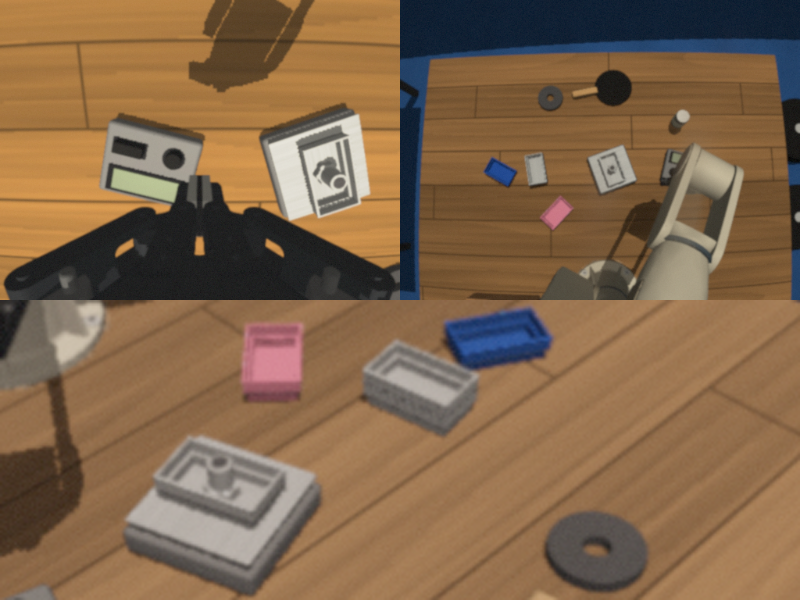

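The collar stands upright in the tray on the pan (220,470), the two-tray stack is unmoved at (420,385), and the arm is clear of everything.

```bash
python3 -c "
from h import *
hand_in();print(get_obs()['time_s'])"
```

```text
the job is handed in; nothing more can be done
the job is handed in; nothing more can be done
```

The whole job was done in the order asked and handed in at about 56 s on the robot's clock; no verdict was reported.

- **Tray:** I lifted the top tray alone (1.56 N hanging) and set it on the pan. An overlay on the wrist picture showed it centred to about 1 mm and flat.
- **Tare key:** it peaked at 7.4 N and fell to 5.5 N, at about 3.5 mm travel, and was then released.
- **Collar:** it stands upright on the tray's floor. It touched down at the predicted height with about 2 N and was let go.
- **Store key:** it peaked at 7.5 N and fell to 5.3 N, at about 4 mm travel, and was then released.
- **Final pictures:** the tray and collar are in place. The other two trays and the bystanders visible look unmoved by eye, and the arm is clear.

**Weaker checks:**
- Key travel was judged from wrist force and TCP height, because the key joints cannot be read directly. The tare figure is only about 0.5 mm above the 3 mm click threshold, though its force drop agrees.
- One height check disagreed: triangulating one pan corner gave 42 mm instead of 48 mm. Another corner gave 47 mm, and the touchdown heights agreed with 48 mm.

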